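# Clear the keyboard and shut the lab laptop

### The arm

A 6-joint arm with a two-finger parallel gripper is mounted at the origin on the work surface. World frame = base frame: x ahead of the robot, y to its left, z up, the work surface at z = 0. Lengths are in mm, angles in rad, forces in N, time in s.
With the tool pointing down it reaches from about 400 to 925 mm from the base axis. Payload 12.5 kg.
Tool frame: the origin (TCP) lies on the centre line of the jaws, within the pads' length; the fingertips stand 14 mm ahead of it and the grasp point (between the pads) lies 5 mm behind it; z points along the fingers, x is the direction in which the jaws open and shut, and the axes are right-handed (so a half turn about z gives the same grasp; the last joint's range is limited). The gripper opens to 95 mm and grips with 3 to 60 N. Pads are 20 mm wide; open, the fingers measure 119 mm over their backs; the gripper's body (75 mm by 180 mm) begins 59 mm behind the grasp point.
Start: joints at [1.12, 0.491, 1.559, -0, 1.092, -0.106], TCP at [211.239, 588.237, 228.661] pointing down, gripper open.
Joint ranges: [-3.1, 3.1], [-0.84, 2.19], [0.05, 2.79], [-1.13, 4.28], [0.06, 2.93], [-2.69, 2.69]. Speed limits (rad/s): [2.22, 2.22, 2.79, 3.14, 3.14, 3.14].

### API

Orientations are given as [roll, pitch, yaw] about the fixed x, y, z axes, in that order (R = Rz(yaw) Ry(pitch) Rx(roll)).
In Python, from cell import state, read_camera, job_done gives the robot as it stands.
- The arm moves only by the shell command python3 -m handwheel 'ROWS'. ROWS is JSON, a list of rows, each an object of numbers: "hand": the finger opening in m, from 0 to 0.0951; "x", "y", "z": the shift along the world's x, y, z in m; "spin": the turn about the world's z in units of 5 degrees (1.0 is 5 degrees). In form: [{"hand": .., "x": .., "y": .., "z": .., "spin": ..}, ...]. A call has 1 to 20 rows; each row is the pose to reach, as a shift and turn from the pose commanded when the call began; what a row does not reach only later rows make up. A row lasts 1/12 s, in which the tool goes at most 41.7 mm and 7.16 degrees, less where a joint would pass 70% of its speed; a pose out of reach is approached as far as the arm can. A call with a gripper value outside its range is refused whole. The fingers move at their own pace and stop on an object; the grip force is fixed at half the most. Time passes only in rows, so rows that repeat a pose let the fingers close. It gives the time, the measured TCP pose, the force and the opening at its end, in the units of the state.
- state(): the state, without advancing time (a new reading comes with each control period).
- read_camera(name): name is "scene" or "top" or "wrist"; returns a dict with "img" (400x640x3 uint8, red, green, blue), "fx", "fy", "cx", "cy" (pixels), "T" (4x4, takes a point from camera to world coordinates). Camera axes: x right, y down, z forward; pixel columns grow to the right and rows downward; lengths in mm; the calibration is good to about 2 mm. A picture is of the moment at which its call begins. There is no depth.
- job_done(): hands the job in, once; it reports no verdict.
The state is a dict: "t": time; "joints": joint angles; "qvel": joint speeds; "tau": joint torques, N m; "eef_pos": TCP position; "tcp_rot": TCP orientation; "ft_force": force on the tool from outside, world axes, zero at the start; "moment": the same for the moment, N m; "opening": opening from 0.0 (shut) to 1.0 (fully open).
Only numpy, scipy, OpenCV 4.12 (cv2) and the standard library are available. Lean on these libraries where they do the work, as an engineer would, in place of code of your own. Each camera call takes 0.05 s, during which the arm holds its last target. There are 200 camera calls.

### The job

The laptop has been left open with a folding hex-key set lying on its keyboard. Push the key set off the laptop with your fingertips so that it lies on the table with no part of it resting on the laptop, then fold the lid down gently until it is fully shut. Only push, never pick anything up; do not shove the laptop out of its place or lean hard on it, and leave everything else on the table where it stands.

Things in the scene. Friction and masses are not known exactly. Their poses are not given: they have to be found in the camera images.
- laptop: The laptop: a flat aluminium base 220 mm deep (its x) by 322 mm wide (its y), standing loose on rubber feet, about 1.8 kg with its lid. Origin: centre of the base's underside, on the table. +x points from the front (palm rest, touch pad) to the back (hinge), +y to the left, z up; the open screen looks to -x, towards the robot. The top of the palm rest and keys is 16 mm above the table, level everywhere. The hinge line runs along y at x = +104 mm, 16.5 mm above the table.
- lid (a joint): Angle of the laptop's lid in rad: 0 fully shut, 1.57 upright, more when it leans back away from the robot; it starts between 1.5 and 1.93 and stops at 2.35. The lid is a plate 6 mm thick and 320 mm wide; from the hinge line to its free edge it measures 210 mm. A friction hinge (about 0.6 N m) holds it at any angle: it neither falls nor springs, and takes 2 to 5 N at the free edge to move.
- lid_edge (a point): The middle of the lid's free edge, on the outside (the back of the screen, which is the upper face when shut; then 23 mm above the table).
- hexset: The folding hex-key set: a flat block 105 mm long (its x), 32 mm wide (its y), 20 mm thick (its z), two grey covers with the dark steel keys folded between them, 0.1 to 0.2 kg, loose, lying flat on the keyboard or palm rest, turned any way. Origin: the centre of the block, so 26 mm above the table while it lies on the laptop and 10 mm when it lies flat on the table.
- mouse: Bystander: black computer mouse, 104 x 60 x 36 mm, about 200 mm to the left or right of the laptop. Origin: centre of its underside.
- jar: Bystander: glass jar with a steel cap, 76 mm diameter, 125 mm tall, on the other side of the laptop. Origin: centre of its underside.
- tape: Bystander: roll of green tape lying flat, 100 mm outer diameter, 48 mm tall, on the table close behind the laptop's open lid. Origin: centre of its underside.
- charger: Bystander: black power brick, 56 x 112 x 30 mm, beside the left rear corner of the laptop. Origin: centre of its underside.
- screwdriver: Bystander: screwdriver 190 mm long, lying flat beside the right rear corner of the laptop, 30 mm across its handle.
Things that resemble listed ones, but are neither listed nor needed, are in the scene too. Of the things that look like the hexset, the smallest one is meant.

How it is judged (in metres and radians):
On the way, in this order (a step that is already met when the one before it is completed fails the run):
1. the hex-key set is off the laptop and on the table, the lid still open (height (world z) of hexset between 0 and 0.019 m and contact force between hexset and laptop below 0.3 N and value of joint lid above 0.8 rad), for 0.2 s.
2. the lid is fully shut (value of joint lid below 0.025 rad), for 0.2 s.
At the end, for the whole second after the job is handed in: The lid is shut to within 0.025 rad (5 mm at its free edge), the hex-key set lies at rest on the table, its centre less than 19 mm above it, and does not rest or lean on the laptop (less than 0.3 N between them), and the laptop stands flat within 30 mm of where it was (value of joint lid below 0.025 rad and height (world z) of hexset between 0 and 0.019 m and contact force between hexset and laptop below 0.3 N and linear speed of hexset below 0.02 m/s and distance of laptop from where it was at the start of the episode below 0.03 m and angle between laptop's own z axis and vertical below 0.03 rad); the robot touches nothing.
It fails at once if the hex-key set is lifted (its centre more than 60 mm above the table) (height (world z) of hexset above 0.06 m).
It fails at once if the laptop is lifted, tipped, or shoved more than 30 mm (height (world z) of laptop above 0.02 m or angle between laptop's own z axis and vertical above 0.12 rad or distance of laptop from where it was at the start of the episode above 0.03 m).
It fails at once if the lid is slammed (closing faster than 2 rad/s) (velocity of joint lid below -2 rad/s).
It fails at once if the robot leans on the laptop with more than 60 N (contact force between any of the fingers, the arm and laptop above 60 N).
It fails at once if a bystander is shifted more than 25 mm (distance of any of mouse, jar, tape, charger, screwdriver from where it was at the start of the episode above 0.025 m).
It also fails if it takes over 58 s, if anything falls off the work surface, if the arm or the gripper's body presses on something with over 40 N, if the wrist force passes 120 N, or if a joint passes its speed limit or range.

## Working session

There is one attempt and no reset: what is moved stays moved. The work goes in short steps, Python scripts to look and compute and a shell command to move; the robot and the scene stay as the last step left them, time stands still between calls to the robot, and variables do not carry over. Pictures are saved under pics/ and viewed, about 8 in all and at most 12, crops included, and the job is handed in when it is done.

```bash
mkdir -p pics
cat > h.py <<'E'
import numpy as np,cv2
from cell import state,read_camera
def save(n,fn):
    c=read_camera(n); cv2.imwrite('pics/'+fn,c['img'][:,:,::-1]); np.savez('pics/'+fn+'.npz',**{k:c[k] for k in c}); return c
def w(c,u,v,z):
    T=np.array(c['T']); d=T[:3,:3]@[(u-c['cx'])/c['fx'],(v-c['cy'])/c['fy'],1]
    o=T[:3,3]; return np.round(o+d*(z-o[2])/d[2],1)
def pr(c,p):
    T=np.array(c['T']); q=T[:3,:3].T@(np.array(p)-T[:3,3]); return c['fx']*q[0]/q[2]+c['cx'],c['fy']*q[1]/q[2]+c['cy']
def ld(fn): return dict(np.load('pics/'+fn+'.npz'))
E
python3 -c "
from h import *
for n in('top','scene'):
  c=save(n,n+'1.png'); print(n,c['T'],c['fx'])
s=state();print(s['t'],s['eef_pos'],s['tcp_rot'],s['ft_force'])"
```

```text
top [[-8.11209571e-02 -9.70848213e-01  2.25550743e-01  2.16779669e+02]
 [-9.96696278e-01  7.81100376e-02 -2.22564800e-02  5.05081888e+01]
 [ 3.98988681e-03 -2.26611053e-01 -9.73977162e-01  1.29386367e+03]
 [ 0.00000000e+00  0.00000000e+00  0.00000000e+00  1.00000000e+00]] 395.8726820349514
scene [[-8.37795322e-01  4.36836126e-01 -3.27525874e-01  8.90981225e+02]
 [ 5.45961541e-01  6.75775677e-01 -4.95230482e-01  6.21935746e+02]
 [ 4.99945447e-03 -5.93718312e-01 -8.04657425e-01  9.91077130e+02]
 [ 0.00000000e+00  0.00000000e+00  0.00000000e+00  1.00000000e+00]] 477.61184486829535
0.1 [211.12972485 588.04458893 228.12167561] [-3.14148085e+00  9.98061359e-04  1.22602922e+00] [-0.37977543 -0.1075793  -0.6714132 ]
```

View pics/top1.png

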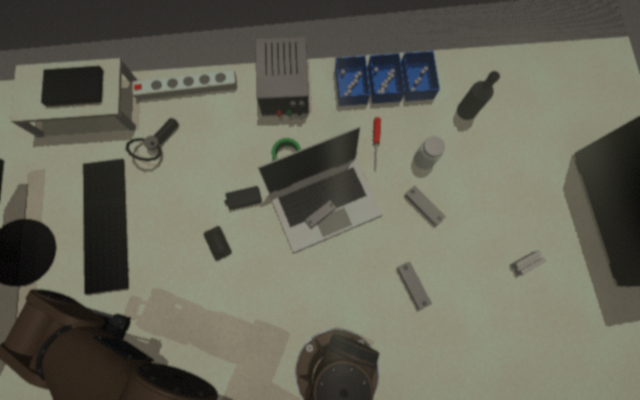

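View pics/scene1.png

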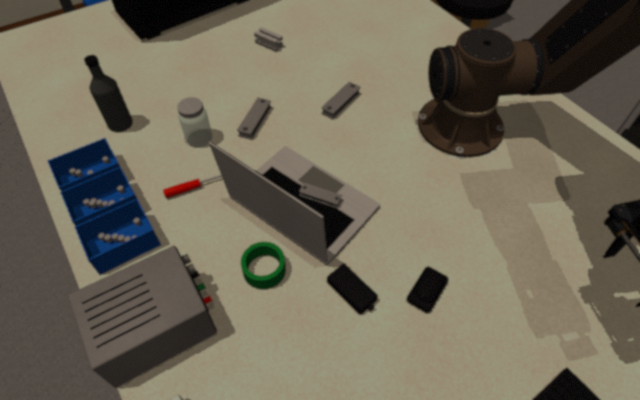

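```bash
python3 -c "
from h import *
c=ld('top1.png');i=c['img'][110:310,200:460,::-1]
i=cv2.convertScaleAbs(cv2.resize(i,None,fx=3,fy=3,interpolation=cv2.INTER_CUBIC),alpha=1.6)
cv2.imwrite('pics/crop1.png',i)"
```

```text
(no output)
```

View pics/crop1.png

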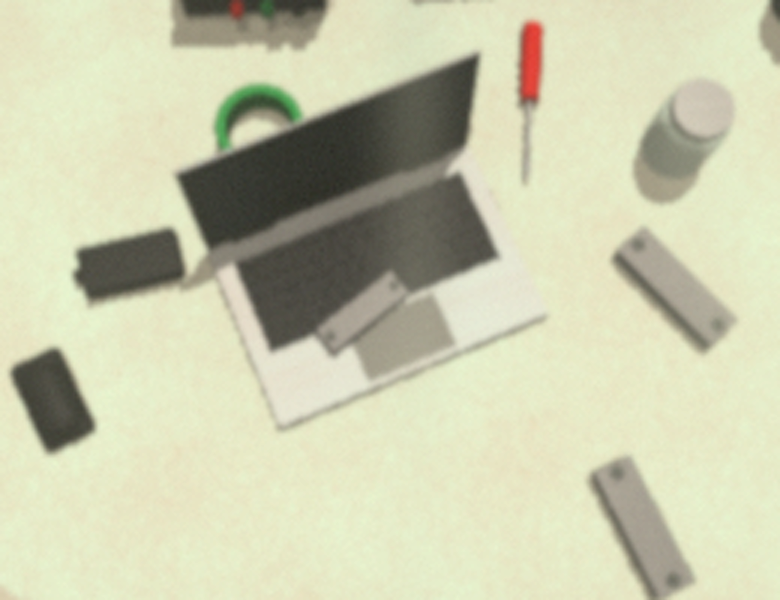

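```bash
python3 -c "
from h import *
from scipy.optimize import least_squares
c=ld('top1.png');P=lambda a,b:(200+(a+.5)/3-.5,110+(b+.5)/3-.5)
FL=P(281,429);FR=P(546,318);TL=P(179,175);TR=P(480,54)
W=lambda p,z:w(c,*p,z)
def geo(q):
  x,y,th,l=q;u=np.array([np.cos(th),np.sin(th),0]);v=np.array([-u[1],u[0],0]);o=np.array([x,y,0])
  f=lambda a,b,z:o+a*u+b*v+[0,0,z]
  tx=104+210*np.cos(np.pi-l);tz=16.5+210*np.sin(l)
  return [f(-110,161,14),f(-110,-161,14),f(tx,160,tz),f(tx,-160,tz)]
r=least_squares(lambda q:np.ravel([np.subtract(pr(c,p),m) for p,m in zip(geo(q),(FL,FR,TL,TR))]),[550,0,.2,1.7])
print('laptop',r.x,r.fun.round(2));np.save('lap.npy',r.x)
x,y,th,l=r.x;R=np.array([[np.cos(th),np.sin(th)],[-np.sin(th),np.cos(th)]])
def rep(n,a,b,z):
  p=W(P(a,b),z);print(n,p,'lap',(R@(p[:2]-[x,y])).round(0))
rep('hexend1',393,281,36);rep('hexend2',336,347,36);
for n,a,b in(('a',393,269),('b',411,288),('c',334,355),('d',316,330)):rep(n,a,b,36)
rep('A1',640,238,20);rep('A2',712,340,20);rep('B1',612,470,20);rep('B2',675,590,20)
rep('mouse',52,400,30);rep('charger',130,267,30);rep('chargR',185,275,5);rep('sdtip',526,185,5);rep('sdend',533,22,20);rep('jar',702,105,125);rep('jarbot',662,185,0);rep('tape',259,100,48)
for p in geo(r.x): print(p.round(0))
print(w(c,513,270,0),w(c,541,253,20))
"
```

```text
laptop [ 5.26259106e+02 -8.40353346e+00  3.18508199e-01  1.66531733e+00] [-0.65  0.27  1.22 -0.55 -1.45  0.17  1.01 -0.07]
hexend1 [520.7 -25.8  36. ] lap [-11. -15.]
hexend2 [452.8  41.9  36. ] lap [-54.  71.]
a [534.2 -27.   36. ] lap [  2. -20.]
b [511.3 -44.6  36. ] lap [-26. -30.]
c [444.2  44.7  36. ] lap [-61.  76.]
d [473.1  62.   36. ] lap [-28.  84.]
A1 [ 551.7 -305.7   20. ] lap [ -69. -290.]
A2 [ 430.5 -368.5   20. ] lap [-204. -312.]
B1 [ 299.3 -241.    20. ] lap [-288. -150.]
B2 [ 170.7 -290.2   20. ] lap [-426. -156.]
mouse [420.9 349.2  30. ] lap [ 12. 373.]
charger [561.1 260.3  30. ] lap [117. 244.]
chargR [553.7 203.6   5. ] lap [ 92. 193.]
sdtip [ 628.3 -188.8    5. ] lap [  40. -203.]
sdend [ 820.8 -217.    20. ] lap [ 214. -290.]
jar [ 662.9 -361.2  125. ] lap [  19. -378.]
jarbot [ 617.4 -345.     0. ] lap [ -19. -348.]
tape [737.7 105.9  48. ] lap [237.  42.]
[371. 110.  14.]
[ 472. -196.   14.]
[594. 182. 226.]
[ 694. -122.  226.]
[ 260.2 -597.9    0. ] [ 305.9 -688.6   20. ]
```

Pieces that resemble the hexset, by pixel in the top picture: (320,214) on the laptop, and (424,205), (413,286) and (527,262) on the table. The first fits: it measures about 105 x 30 mm, lies on the keyboard, and the two nearby look-alikes are 137 mm or longer. The enlarged crop confirms this.

The laptop is at about (526,-8), yaw 0.32, with the lid at 1.67. The hexset centre is at about (491,9). I'll go behind it, on the lid side.

```bash
python3 -m handwheel '[{"hand":0.05,"x":0.02,"y":-0.03,"z":0,"spin":-1.4},{"hand":0.05,"x":0.04,"y":-0.06,"z":0,"spin":-2.8},{"hand":0.05,"x":0.06,"y":-0.09,"z":0,"spin":-4.2},{"hand":0.05,"x":0.08,"y":-0.12,"z":0,"spin":-5.6},{"hand":0.05,"x":0.1,"y":-0.15,"z":0,"spin":-7},{"hand":0.05,"x":0.12,"y":-0.18,"z":0,"spin":-8.4},{"hand":0.05,"x":0.14,"y":-0.21,"z":0,"spin":-9.8},{"hand":0.05,"x":0.15,"y":-0.24,"z":0,"spin":-11.2},{"hand":0.05,"x":0.16,"y":-0.27,"z":0,"spin":-12.6},{"hand":0.05,"x":0.17,"y":-0.3,"z":0,"spin":-14},{"hand":0.05,"x":0.18,"y":-0.33,"z":0,"spin":-15.4},{"hand":0.05,"x":0.19,"y":-0.36,"z":0,"spin":-16.8},{"hand":0.05,"x":0.21,"y":-0.39,"z":0,"spin":-18.2},{"hand":0.05,"x":0.23,"y":-0.42,"z":0,"spin":-19.6},{"hand":0.05,"x":0.25,"y":-0.45,"z":0,"spin":-21},{"hand":0.05,"x":0.27,"y":-0.48,"z":0,"spin":-22.4},{"hand":0.05,"x":0.29,"y":-0.51,"z":0,"spin":-23.8},{"hand":0.05,"x":0.3,"y":-0.54,"z":0,"spin":-24.9},{"hand":0.05,"x":0.311,"y":-0.557,"z":0,"spin":-24.9},{"hand":0.05,"x":0.311,"y":-0.557,"z":0,"spin":-24.9}]'; python3 -c "
from h import *
save('wrist','w1.png');s=state();print(s['t'],s['eef_pos'],s['tcp_rot'],s['joints'],s['ft_force'])"
```

```text
t: 1.77
eef_pos: [523.7, 28.2, 228.3]
tcp_rot: [3.141, -0.001, -0.95]
ft_force: [-0.8, 0.5, 0.2]
opening: 0.525
1.8167 [522.67481109  29.80875854 228.19633397] [ 3.14107553e+00  2.85570496e-04 -9.49363554e-01] [-6.91887688e-02  3.48047881e-01  1.80576303e+00 -1.30859801e-04
  9.88362281e-01  8.80246724e-01] [ 0.22166948 -0.7987587   0.36601538]
```

View pics/w1.png

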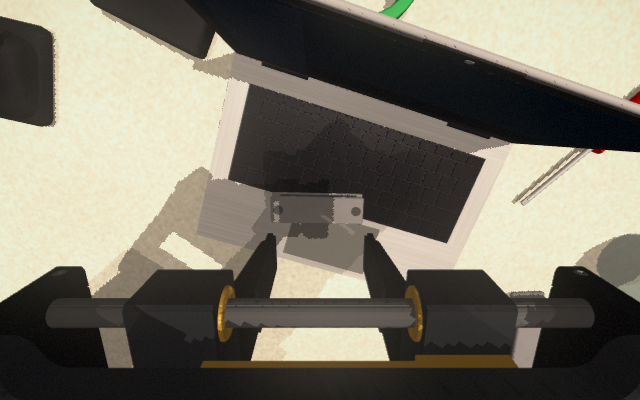

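The wrist view shows the hexset parallel to the jaws, with its top face at about (275..363, 194..223). I'll refine its position from this.

```bash
python3 -c "
from h import *
c=ld('w1.png');a=[w(c,u,v,36) for u,v in((275,194),(363,195),(363,224),(275,223))]
print(a,np.mean(a,0));print('camera',c['T'][:3,3])
for u,v in((440,243),(512,150),(228,80)):print(w(c,u,v,16))
x,y,th,l=np.load('lap.npy')
for A,B in((-110,161),(-110,-161),(104,-161),(104,161)):
  p=[x+A*np.cos(th)-B*np.sin(th),y+A*np.sin(th)+B*np.cos(th),16];print(np.round(p),np.round(pr(c,p)))
"
```

```text
[array([480.9,  59.1,  36. ]), array([537. , -21.4,  36. ]), array([509.6, -42.6,  36. ]), array([452. ,  40.2,  36. ])] [494.875   8.825  36.   ]
camera [592.15798317  77.41927127 384.9755679 ]
[ 540.2 -142.3   16. ]
[ 673.7 -131.7   16. ]
[551.2 168.   16. ]
[371. 110.  16.] [193. 236.]
[ 472. -196.   16.] [436. 303.]
[ 675. -129.   16.] [511. 147.]
[575. 177.  16.] [232.  55.]
```

```bash
python3 -m handwheel '[{"hand":0.05,"x":0,"y":0,"z":-0.035,"spin":0},{"hand":0.05,"x":0,"y":0,"z":-0.07,"spin":0},{"hand":0.05,"x":0,"y":0,"z":-0.105,"spin":0},{"hand":0.05,"x":0,"y":0,"z":-0.135,"spin":0},{"hand":0.05,"x":0,"y":0,"z":-0.16,"spin":0},{"hand":0.05,"x":0,"y":0,"z":-0.175,"spin":0},{"hand":0.05,"x":0,"y":0,"z":-0.185,"spin":0},{"hand":0.05,"x":0,"y":0,"z":-0.19,"spin":0},{"hand":0.05,"x":0,"y":0,"z":-0.194,"spin":0},{"hand":0.05,"x":0,"y":0,"z":-0.194,"spin":0}]'
```

```text
t: 2.65
eef_pos: [522.2, 31.6, 34.8]
tcp_rot: [-3.141, -0.0, -0.946]
ft_force: [0.1, -0.3, -0.4]
opening: 0.525
```

```bash
python3 -m handwheel '[{"hand":0.05,"x":-0.005,"y":-0.006,"z":-0.001,"spin":0},{"hand":0.05,"x":-0.01,"y":-0.012,"z":-0.001,"spin":0},{"hand":0.05,"x":-0.015,"y":-0.018,"z":-0.001,"spin":0},{"hand":0.05,"x":-0.02,"y":-0.024,"z":-0.001,"spin":0},{"hand":0.05,"x":-0.025,"y":-0.03,"z":-0.001,"spin":0},{"hand":0.05,"x":-0.03,"y":-0.036,"z":-0.001,"spin":0},{"hand":0.05,"x":-0.035,"y":-0.042,"z":-0.001,"spin":0},{"hand":0.05,"x":-0.04,"y":-0.048,"z":-0.001,"spin":0},{"hand":0.05,"x":-0.045,"y":-0.054,"z":-0.001,"spin":0},{"hand":0.05,"x":-0.05,"y":-0.06,"z":-0.001,"spin":0},{"hand":0.05,"x":-0.055,"y":-0.066,"z":-0.001,"spin":0},{"hand":0.05,"x":-0.06,"y":-0.072,"z":-0.001,"spin":0},{"hand":0.05,"x":-0.065,"y":-0.078,"z":-0.001,"spin":0}]'; python3 -c "
from h import *
save('wrist','w2.png');s=state();print(s['t'],s['eef_pos'],s['ft_force'])"
```

```text
t: 3.73
eef_pos: [456.7, -47.3, 33.7]
tcp_rot: [3.142, -0.0, -0.947]
ft_force: [0.9, 1.4, 1.6]
opening: 0.524
3.7833 [455.85427518 -47.90745802  33.56275155] [-0.45208309 -0.5191265   0.42844877]
```

View pics/w2.png

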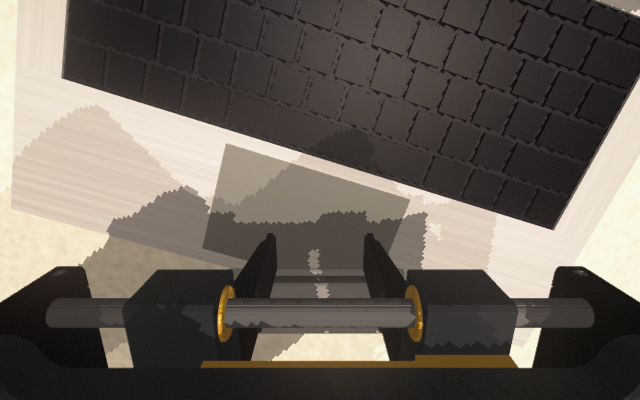

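The hexset sits squarely ahead of both fingertips at about (320,285), and is about to go over the front edge. I'll keep pushing.

```bash
python3 -m handwheel '[{"hand":0.05,"x":-0.004,"y":-0.005,"z":0,"spin":0},{"hand":0.05,"x":-0.008,"y":-0.01,"z":0,"spin":0},{"hand":0.05,"x":-0.012,"y":-0.015,"z":0,"spin":0},{"hand":0.05,"x":-0.016,"y":-0.02,"z":0,"spin":0},{"hand":0.05,"x":-0.02,"y":-0.025,"z":0,"spin":0},{"hand":0.05,"x":-0.024,"y":-0.03,"z":0,"spin":0},{"hand":0.05,"x":-0.028,"y":-0.035,"z":0,"spin":0},{"hand":0.05,"x":-0.032,"y":-0.04,"z":0,"spin":0},{"hand":0.05,"x":-0.036,"y":-0.045,"z":0,"spin":0},{"hand":0.05,"x":-0.04,"y":-0.05,"z":0,"spin":0},{"hand":0.05,"x":-0.044,"y":-0.055,"z":0,"spin":0},{"hand":0.05,"x":-0.046,"y":-0.058,"z":0,"spin":0},{"hand":0.05,"x":-0.046,"y":-0.058,"z":0,"spin":0}]'; python3 -c "
from h import *
s=state();print(s['t'],s['eef_pos'],s['ft_force'])
a=save('wrist','w3.png');b=save('scene','s3.png')
i=cv2.resize(b['img'][120:300,180:420,::-1],None,fx=1.8,fy=1.8,interpolation=cv2.INTER_CUBIC)
i=cv2.convertScaleAbs(i,alpha=1.3); j=cv2.resize(a['img'][150:,80:560,::-1],(432,225))
cv2.imwrite('pics/m3.png',np.vstack([i,j]))"
```

```text
t: 4.87
eef_pos: [410.8, -105.3, 33.7]
tcp_rot: [3.141, 0.0, -0.948]
ft_force: [0.7, 0.0, 0.0]
opening: 0.525
4.8667 [ 410.80702551 -105.31717839   33.66336271] [0.68305631 0.01102433 0.03245745]
```

View pics/m3.png

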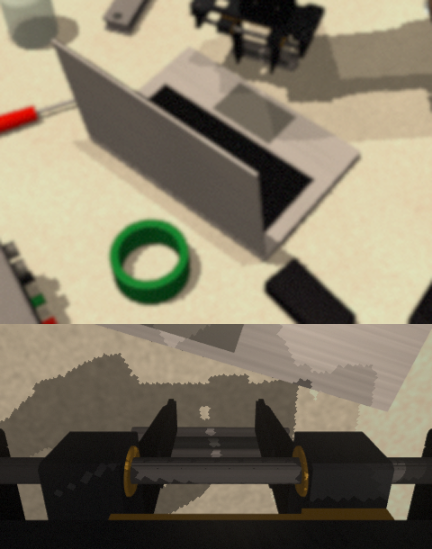

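The hexset appears to have dropped in front of the laptop. I'll rise, cross over the lid to behind it, and check the hexset from the top camera.

```bash
python3 -m handwheel '[{"hand":0.05,"x":0,"y":0,"z":0.03,"spin":0},{"hand":0.05,"x":0,"y":0,"z":0.065,"spin":0},{"hand":0.05,"x":0,"y":0,"z":0.1,"spin":0},{"hand":0.05,"x":0,"y":0,"z":0.135,"spin":0},{"hand":0.05,"x":0,"y":0,"z":0.17,"spin":-0.5},{"hand":0.05,"x":0,"y":0,"z":0.205,"spin":-1},{"hand":0.05,"x":0.01,"y":0.005,"z":0.24,"spin":-1.5},{"hand":0.05,"x":0.035,"y":0.02,"z":0.265,"spin":-2},{"hand":0.05,"x":0.065,"y":0.035,"z":0.275,"spin":-2.5},{"hand":0.05,"x":0.095,"y":0.05,"z":0.275,"spin":-3},{"hand":0.05,"x":0.125,"y":0.065,"z":0.275,"spin":-3.5},{"hand":0.05,"x":0.155,"y":0.08,"z":0.275,"spin":-3.5},{"hand":0.05,"x":0.185,"y":0.1,"z":0.275,"spin":-3.5},{"hand":0.05,"x":0.215,"y":0.12,"z":0.275,"spin":-3.5},{"hand":0.05,"x":0.24,"y":0.135,"z":0.275,"spin":-3.5},{"hand":0.05,"x":0.26,"y":0.145,"z":0.275,"spin":-3.5},{"hand":0.05,"x":0.272,"y":0.149,"z":0.275,"spin":-3.5},{"hand":0.05,"x":0.272,"y":0.149,"z":0.275,"spin":-3.5}]'; python3 -c "
from h import *
a=save('scene','s4.png');b=save('top','t4.png')
f=lambda i:cv2.convertScaleAbs(cv2.resize(i[:,:,::-1],None,fx=2,fy=2,interpolation=cv2.INTER_CUBIC),alpha=1.4)
cv2.imwrite('pics/m4.png',np.vstack([f(a['img'][80:220,190:450]),f(b['img'][150:290,200:460])]))"
```

```text
t: 6.47
eef_pos: [684.7, 45.7, 307.2]
tcp_rot: [3.14, 0.0, -1.251]
ft_force: [0.2, 0.5, -0.8]
opening: 0.526
```

View pics/m4.png

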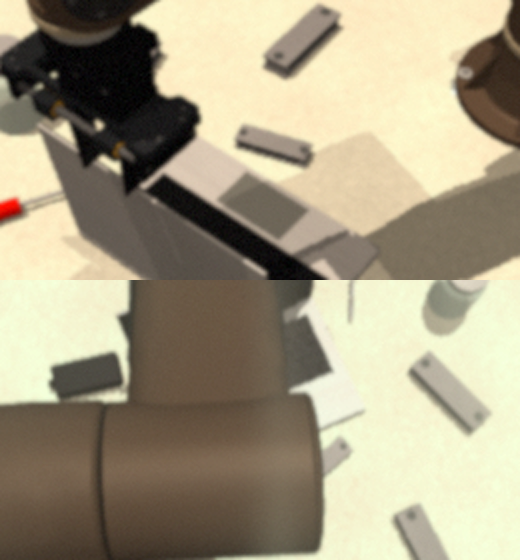

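The hexset lies flat on the table in front of the laptop (upper panel (275,145)), with a visible gap to the front edge. Next I'll work out the lid arc.

```bash
cat > arc.py <<'E'
from h import *
x,y,th,l=np.load('lap.npy');s=state();e=s['eef_pos'];print(s['t'],e,s['ft_force'])
def arc(ths,rho):
    for t in ths:
        X=104-rho*np.cos(t)+6.5*np.sin(t)+10;Z=16.5+rho*np.sin(t)+6.5*np.cos(t)+14
        p=np.array([x+X*np.cos(th),y+X*np.sin(th),Z]);print(round(t,2),((p-e)/1000).round(3))
E
python3 -c "
from arc import *
arc([1.8,1.7]+list(np.arange(1.65,.75,-.05)),180)"
```

```text
6.5667 [682.8425034   44.54697613 307.94532714] [-0.40749887 -0.48588769 -0.37388349]
1.8 [-0.003 -0.002 -0.104]
1.7 [-0.02  -0.008 -0.1  ]
1.65 [-0.029 -0.011 -0.099]
1.6 [-0.037 -0.014 -0.098]
1.55 [-0.046 -0.016 -0.097]
1.5 [-0.054 -0.019 -0.097]
1.45 [-0.063 -0.022 -0.098]
1.4 [-0.071 -0.025 -0.099]
1.35 [-0.08  -0.028 -0.1  ]
1.3 [-0.088 -0.03  -0.102]
1.25 [-0.096 -0.033 -0.105]
1.2 [-0.105 -0.036 -0.107]
1.15 [-0.113 -0.038 -0.11 ]
1.1 [-0.12  -0.041 -0.114]
1.05 [-0.128 -0.044 -0.118]
1.0 [-0.135 -0.046 -0.122]
0.95 [-0.143 -0.048 -0.127]
0.9 [-0.15  -0.051 -0.132]
0.85 [-0.157 -0.053 -0.138]
0.8 [-0.163 -0.055 -0.144]
```

```bash
python3 -m handwheel '[{"hand":0.05,"x":0,"y":0,"z":-0.03,"spin":0},{"hand":0.05,"x":0,"y":0,"z":-0.06,"spin":0},{"hand":0.05,"x":0,"y":0,"z":-0.09,"spin":0},{"hand":0.05,"x":-0.003,"y":-0.002,"z":-0.103,"spin":0},{"hand":0.05,"x":-0.012,"y":-0.005,"z":-0.102,"spin":0},{"hand":0.05,"x":-0.02,"y":-0.008,"z":-0.1,"spin":0},{"hand":0.05,"x":-0.029,"y":-0.011,"z":-0.099,"spin":0},{"hand":0.05,"x":-0.037,"y":-0.014,"z":-0.098,"spin":0},{"hand":0.05,"x":-0.046,"y":-0.016,"z":-0.097,"spin":0},{"hand":0.05,"x":-0.054,"y":-0.019,"z":-0.097,"spin":0},{"hand":0.05,"x":-0.063,"y":-0.022,"z":-0.098,"spin":0},{"hand":0.05,"x":-0.071,"y":-0.025,"z":-0.099,"spin":0}]'; python3 -c "
from arc import *
arc(np.arange(1.4,.35,-.05),180)"
```

```text
t: 7.57
eef_pos: [611.5, 19.0, 210.5]
tcp_rot: [-3.14, -0.001, -1.252]
ft_force: [1.8, 2.2, 2.7]
opening: 0.526
7.5667 [611.54327877  19.04747409 210.48050742] [1.77790518 2.21198745 2.72502144]
1.4 [ 0.     0.001 -0.001]
1.35 [-0.008 -0.002 -0.003]
1.3 [-0.017 -0.005 -0.005]
1.25 [-0.025 -0.008 -0.007]
1.2 [-0.033 -0.01  -0.01 ]
1.15 [-0.041 -0.013 -0.013]
1.1 [-0.049 -0.016 -0.017]
1.05 [-0.057 -0.018 -0.021]
1.0 [-0.064 -0.02  -0.025]
0.95 [-0.071 -0.023 -0.03 ]
0.9 [-0.078 -0.025 -0.035]
0.85 [-0.085 -0.027 -0.04 ]
0.8 [-0.092 -0.03  -0.046]
0.75 [-0.098 -0.032 -0.053]
0.7 [-0.104 -0.034 -0.059]
0.65 [-0.109 -0.035 -0.066]
0.6 [-0.115 -0.037 -0.073]
0.55 [-0.12  -0.039 -0.08 ]
0.5 [-0.124 -0.04  -0.088]
0.45 [-0.128 -0.042 -0.096]
0.4 [-0.132 -0.043 -0.104]
```

Contact at about 3 N, as expected for the friction hinge. I'll continue along the arc.

```bash
python3 -m handwheel '[{"hand":0.05,"x":-0.008,"y":-0.002,"z":-0.003,"spin":0},{"hand":0.05,"x":-0.017,"y":-0.005,"z":-0.005,"spin":0},{"hand":0.05,"x":-0.025,"y":-0.008,"z":-0.007,"spin":0},{"hand":0.05,"x":-0.033,"y":-0.01,"z":-0.01,"spin":0},{"hand":0.05,"x":-0.041,"y":-0.013,"z":-0.013,"spin":0},{"hand":0.05,"x":-0.049,"y":-0.016,"z":-0.017,"spin":0},{"hand":0.05,"x":-0.057,"y":-0.018,"z":-0.021,"spin":0},{"hand":0.05,"x":-0.064,"y":-0.02,"z":-0.025,"spin":0},{"hand":0.05,"x":-0.071,"y":-0.023,"z":-0.03,"spin":0},{"hand":0.05,"x":-0.078,"y":-0.025,"z":-0.035,"spin":0},{"hand":0.05,"x":-0.085,"y":-0.027,"z":-0.04,"spin":0},{"hand":0.05,"x":-0.092,"y":-0.03,"z":-0.046,"spin":0},{"hand":0.05,"x":-0.098,"y":-0.032,"z":-0.053,"spin":0},{"hand":0.05,"x":-0.104,"y":-0.034,"z":-0.059,"spin":0},{"hand":0.05,"x":-0.109,"y":-0.035,"z":-0.066,"spin":0},{"hand":0.05,"x":-0.115,"y":-0.037,"z":-0.073,"spin":0}]'; python3 -c "
from arc import *
arc(np.arange(.6,-.05,-.05),180)"
```

```text
t: 8.9
eef_pos: [496.9, -18.0, 136.0]
tcp_rot: [-3.141, -0.0, -1.252]
ft_force: [1.8, 0.4, 0.5]
opening: 0.527
8.9 [496.87503805 -17.98106823 136.02352858] [1.78689139 0.44416896 0.51068523]
0.6 [ 0.    -0.     0.001]
0.55 [-0.005 -0.002 -0.006]
0.5 [-0.009 -0.003 -0.014]
0.45 [-0.014 -0.005 -0.021]
0.4 [-0.017 -0.006 -0.029]
0.35 [-0.021 -0.007 -0.038]
0.3 [-0.024 -0.008 -0.046]
0.25 [-0.026 -0.009 -0.055]
0.2 [-0.029 -0.01  -0.063]
0.15 [-0.03  -0.01  -0.072]
0.1 [-0.032 -0.011 -0.081]
0.05 [-0.033 -0.011 -0.09 ]
-0.0 [-0.033 -0.011 -0.099]
```

```bash
python3 -m handwheel '[{"hand":0.05,"x":-0.005,"y":-0.002,"z":-0.006,"spin":0},{"hand":0.05,"x":-0.009,"y":-0.003,"z":-0.014,"spin":0},{"hand":0.05,"x":-0.014,"y":-0.005,"z":-0.021,"spin":0},{"hand":0.05,"x":-0.017,"y":-0.006,"z":-0.029,"spin":0},{"hand":0.05,"x":-0.021,"y":-0.007,"z":-0.038,"spin":0},{"hand":0.05,"x":-0.024,"y":-0.008,"z":-0.046,"spin":0},{"hand":0.05,"x":-0.026,"y":-0.009,"z":-0.055,"spin":0},{"hand":0.05,"x":-0.029,"y":-0.01,"z":-0.063,"spin":0},{"hand":0.05,"x":-0.03,"y":-0.01,"z":-0.072,"spin":0},{"hand":0.05,"x":-0.032,"y":-0.011,"z":-0.08,"spin":0},{"hand":0.05,"x":-0.033,"y":-0.011,"z":-0.086,"spin":0},{"hand":0.05,"x":-0.033,"y":-0.011,"z":-0.091,"spin":0},{"hand":0.05,"x":-0.033,"y":-0.011,"z":-0.094,"spin":0}]'; python3 -m handwheel '[{"hand":0.05,"x":0,"y":0,"z":-0.001,"spin":0},{"hand":0.05,"x":0,"y":0,"z":-0.002,"spin":0},{"hand":0.05,"x":0,"y":0,"z":-0.002,"spin":0}]'
```

```text
t: 9.98
eef_pos: [463.9, -28.7, 41.9]
tcp_rot: [3.141, 0.0, -1.252]
ft_force: [-1.2, 0.7, 1.6]
opening: 0.527
t: 10.23
eef_pos: [464.3, -28.7, 40.7]
tcp_rot: [-3.141, -0.0, -1.252]
ft_force: [-0.2, -0.3, -0.6]
opening: 0.523
```

```bash
for i in 1 ; do python3 -m handwheel '[{"hand":0.05,"x":0,"y":0,"z":-0.001,"spin":0},{"hand":0.05,"x":0,"y":0,"z":-0.002,"spin":0},{"hand":0.05,"x":0,"y":0,"z":-0.002,"spin":0}]'; done; python3 -c "
from h import *
a=save('scene','s5.png')
cv2.imwrite('pics/s5c.png',cv2.convertScaleAbs(cv2.resize(a['img'][80:320,180:460,::-1],None,fx=2,fy=2,interpolation=cv2.INTER_CUBIC),alpha=1.4))"
```

```text
t: 10.48
eef_pos: [464.4, -28.8, 38.7]
tcp_rot: [-3.141, -0.0, -1.252]
ft_force: [-0.0, 0.4, -0.4]
opening: 0.526
```

View pics/s5c.png

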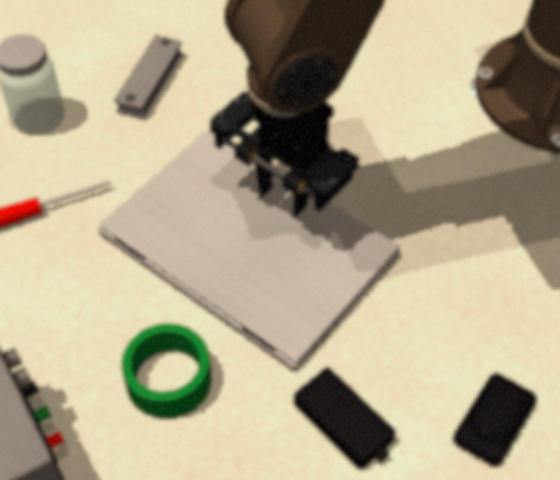

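The lid is down, at least nearly. I'll press a little more until a firm reaction shows.

```bash
python3 -m handwheel '[{"hand":0.05,"x":0,"y":0,"z":-0.001,"spin":0},{"hand":0.05,"x":0,"y":0,"z":-0.002,"spin":0},{"hand":0.05,"x":0,"y":0,"z":-0.002,"spin":0}]'; python3 -m handwheel '[{"hand":0.05,"x":0,"y":0,"z":-0.001,"spin":0},{"hand":0.05,"x":0,"y":0,"z":-0.001,"spin":0}]'
```

```text
t: 10.78
eef_pos: [464.3, -28.8, 37.2]
tcp_rot: [-3.141, -0.0, -1.252]
ft_force: [-2.4, 0.0, 11.5]
opening: 0.527
t: 10.95
eef_pos: [464.4, -28.8, 37.1]
tcp_rot: [-3.14, -0.001, -1.252]
ft_force: [-5.1, 0.4, 28.7]
opening: 0.53
```

It hits a hard stop at the fully shut height (TCP 37.1 mm, tips at 23 mm). I'll lift, clear the view and check.

```bash
python3 -m handwheel '[{"hand":0.05,"x":0,"y":0,"z":0.005,"spin":0},{"hand":0.05,"x":0,"y":0,"z":0.025,"spin":0},{"hand":0.05,"x":0,"y":0,"z":0.06,"spin":0},{"hand":0.05,"x":0,"y":0,"z":0.095,"spin":0},{"hand":0.05,"x":0,"y":0,"z":0.13,"spin":0},{"hand":0.05,"x":0,"y":0.03,"z":0.165,"spin":0},{"hand":0.05,"x":0,"y":0.065,"z":0.2,"spin":0},{"hand":0.05,"x":0,"y":0.1,"z":0.2,"spin":0},{"hand":0.05,"x":0,"y":0.135,"z":0.2,"spin":0},{"hand":0.05,"x":0,"y":0.17,"z":0.2,"spin":0},{"hand":0.05,"x":0,"y":0.205,"z":0.2,"spin":0},{"hand":0.05,"x":0,"y":0.24,"z":0.2,"spin":0},{"hand":0.05,"x":0,"y":0.275,"z":0.2,"spin":0},{"hand":0.05,"x":0,"y":0.31,"z":0.2,"spin":0},{"hand":0.05,"x":-0.02,"y":0.345,"z":0.2,"spin":0},{"hand":0.05,"x":-0.04,"y":0.38,"z":0.2,"spin":0},{"hand":0.05,"x":-0.06,"y":0.415,"z":0.2,"spin":0},{"hand":0.05,"x":-0.08,"y":0.45,"z":0.2,"spin":0},{"hand":0.05,"x":-0.1,"y":0.48,"z":0.2,"spin":0},{"hand":0.05,"x":-0.1,"y":0.48,"z":0.2,"spin":0}]'; python3 -c "
from h import *
b=save('top','t6.png')
cv2.imwrite('pics/t6c.png',cv2.convertScaleAbs(cv2.resize(b['img'][110:310,200:460,::-1],None,fx=3,fy=3,interpolation=cv2.INTER_CUBIC),alpha=1.6))"
```

```text
t: 12.62
eef_pos: [360.9, 455.3, 235.4]
tcp_rot: [3.141, 0.001, -1.248]
ft_force: [-1.0, -0.8, 0.4]
opening: 0.523
```

View pics/t6c.png

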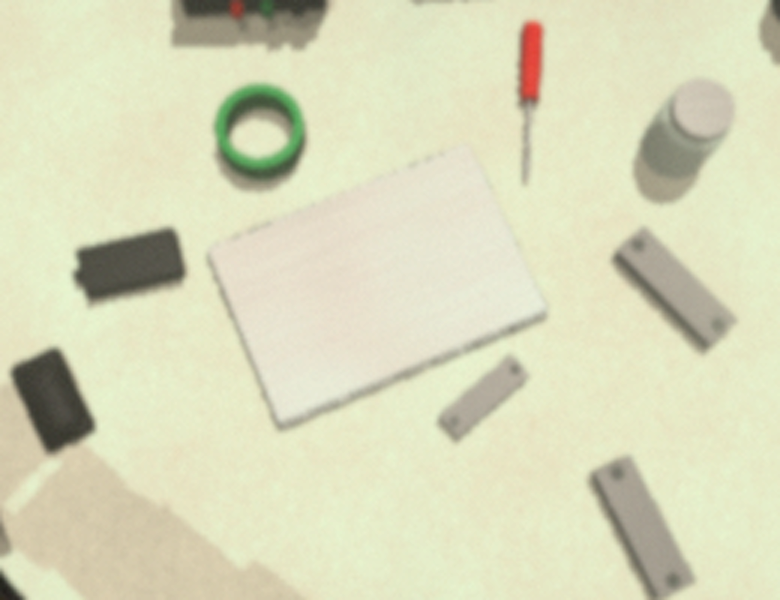

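The laptop is shut, with its front corners still at (281,429) and (546,318). The hexset lies flat at (482,398) with a clear gap, and the bystanders have not moved.

```bash
python3 -c "
from cell import job_done,state
print(job_done(),state()['t'])"
```

```text
the job is handed in; nothing more can be done
the job is handed in; nothing more can be done
```

The key set is off the laptop and the lid is shut; I handed the job in at about 12.7 s. I pushed the key set over the front edge with two fingertips. I then folded the lid down from behind at about 0.6 rad/s and pressed it lightly onto its stop.

**Lid:** the fingertips met a hard stop at 23 mm, which is the fully shut height. The highest force I read there was about 29 N.

**Key set and surroundings:** the final top picture shows the key set on the table with a clear gap to the laptop. The laptop's front corners are at the same pixels as at the start, and the bystanders show no shift.

**Force readings:** no check failed. The wrist force read close to zero late in the closing, so I confirmed the lid was shut by picture and by the press on the stop.

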